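# Shut the tip box and push its drawer home

## Task

Put the pipette tip box away clean: push its raised lid over with the fingertips until the lid is fully shut, then gently push the drawer the box stands in fully home into the small cabinet. Only push: do not grip or lift the box or the drawer, keep the box upright in the drawer, and leave the vial, the weight and the timer standing to its left where they are.

Things in the scene. Friction and masses are not known exactly. Their poses are not given: they have to be found in the camera images.
- cabinet: small white one-drawer bench cabinet fixed to the worktop, 165 mm deep, 190 mm wide, 108 mm high. Origin: on the worktop under the middle of the front face of its shell; x points into the cabinet (away from the robot), y to the cabinet's left as the robot sees it, z up. The shell's opening reaches up to 102 mm; a tip box fits under it only with its lid shut
- drawer (a joint): how far the cabinet's drawer is out, in m: 0 is fully home, 0.14 fully out; at the start 0.125 to 0.14. It slides along the cabinet's x axis with a friction of about 1.5 N, stays where it is left and stops against a rigid stop at 0. Grey tray 170 mm wide and 140 mm long with its floor 16 mm above the worktop and sides reaching to 36 mm; flat white front panel 187 mm wide, 10 mm thick, from 6 to 105 mm above the worktop (to 85 mm in the middle 62 mm, a finger notch)
- drawer_front (a point): middle of the drawer front's outer face, 50 mm above the worktop, axes as the cabinet's; push here along the cabinet's +x (over 40 N on drawer or cabinet is too rough). With the drawer home it lies 10 mm in front of the cabinet's origin
- tip_box: pipette tip box with a teal lid, loose in the drawer, 0.19 kg, 122 x 82 mm and 65 mm high with its lid shut. Origin: centre of its underside; its x axis (122 mm) points to the lid's hinge and runs across the cabinet, hinge towards the cabinet's right (-y); z up. The lid's hinge line lies 61 mm along +x and 42 mm above the origin, parallel to the box's y
- tip_box_lid (a joint): opening angle of the tip box lid, in rad: 0 shut, 1.57 standing upright, 1.92 leaning back against its stop, as at the start. It turns easily: once pushed past upright towards the box it falls shut by its own weight. The lid is a shallow shell 122 mm long from the hinge, 82 mm wide and 22 mm deep; its outer face lies 22 mm from the plane that holds the hinge line and its rim, and when open faces to the cabinet's right
- lid_edge (a point): middle of the lid's free end face, 122 mm from the hinge line and half way (11 mm) into the lid's depth; moves with the lid
- vial: brown glass vial with a black cap, loose bystander, 27 mm across and 58 mm high; origin under its centre
- weight: brass test weight with a knob, loose bystander, 38 mm across and 48 mm high; origin under its centre
- timer: white digital timer, loose bystander, 69 x 69 x 17 mm; origin under its centre

How it is judged:
By the outcome, as a careful person would: the job done as asked, in the order asked, and still so for the second after the job is handed in, with the robot touching nothing.
It also fails if it takes over 54 s, if anything falls off the work surface, if the arm or the gripper's body presses on something with over 40 N, if the wrist force passes 120 N, or if a joint passes its speed limit or range.

## Robot

A 6-joint arm with a two-finger parallel gripper is mounted at the origin on a cart in front of the work surface, level with it; the furniture and walls round the work are solid. World frame = base frame: x ahead of the robot, y to its left, z up, the work surface at z = 0. Lengths are in m, angles in rad, forces in N, time in s.
With the tool pointing down it reaches from about 0.35 to 0.775 m from the base axis. Payload 7.3 kg.
Tool frame: the origin (TCP) lies on the centre line of the jaws, within the pads' length; the fingertips stand 11 mm ahead of it and the grasp point (between the pads) lies 8 mm behind it; y points along the fingers, z is the direction in which the jaws open and shut, and the axes are right-handed (so a half turn about y gives the same grasp; the last joint's range is limited). The gripper opens to 92 mm and grips with 3 to 60 N. Pads are 19 mm wide; open, the fingers measure 130 mm over their backs; the gripper's body (75 mm by 190 mm) begins 47 mm behind the grasp point.
Start: joints at [0.985, 0.342, 1.524, -0, 1.275, -0.146], TCP at [0.224, 0.475, 0.238] pointing down, gripper open.
Joint ranges: [-2.53, 2.53], [-0.77, 2.02], [0.04, 2.7], [-1, 4.14], [0.28, 2.66], [-3.11, 3.11]. Speed limits (rad/s): [2.57, 2.57, 3.14, 3.14, 3.14, 3.14].

## Interface

Orientations are given as [roll, pitch, yaw] about the fixed x, y, z axes, in that order (R = Rz(yaw) Ry(pitch) Rx(roll)).
In Python, from cell import robot, cams gives the robot as it stands.
- The arm moves only by the tool apply_moves, never from a script. Its argument "plan" is a list of rows, each a list of 7 numbers: the shift along the tool's x, y, z in m, then the turn, a rotation vector about the tool's x, y, z in degrees, then the gripper command: -1 is fully open, 1 is shut, values between are in proportion. A call has exactly 5 rows; each row is the pose to reach, as a shift and turn from the pose commanded when the call began, along the tool's axes at that moment; what a row does not reach only later rows make up. A row lasts 1/8 s, in which the tool goes at most 62.5 mm and 10.7 degrees, less where a joint would pass 70% of its speed; a pose out of reach is approached as far as the arm can. A call with a gripper value outside its range is refused whole. The fingers move at their own pace and stop on an object; "squeeze" is the grip in N (left out, the last holds). Time passes only in rows, so rows that repeat a pose let the fingers close, or fill a call up. It gives the time, the measured TCP pose, the force and the opening at its end, in the units of the state.
- robot.observe(): the state, without advancing time (a new reading comes with each control period).
- cams.read_camera(name): name is "scene" or "side" or "wrist"; returns the picture (400x640x3 uint8, blue, green, red); there is no depth.
- cams.calibration(name): a dict with "fx", "fy", "cx", "cy" (pixels), "extrinsics" (4x4, takes a point from world to camera coordinates); the wrist camera has in their place "T_tool_cam" (4x4, takes a point from camera to tool coordinates, whose origin is the TCP and whose axes are the tool frame's). Camera axes: x right, y up, looking along -z (the intrinsics and any distortion apply to the point x, -y, -z); pixel columns grow to the right and rows downward; lengths in m; the calibration is good to about 2 mm. A picture is of the moment at which its call begins: read the wrist's pose just before it. calibration takes no time and is no camera call.
- robot.hand_in(): hands the job in, once; it reports no verdict.
The state is a dict: "time": time; "qpos": joint angles; "qvel": joint speeds; "joint_efforts": joint torques, N m; "tool_pos": TCP position; "tool_rot": TCP orientation; "contact_force": force on the tool from outside, world axes, zero at the start; "torque": the same for the moment, N m; "opening": finger opening in m.
Only numpy, scipy, OpenCV 4.12 (cv2) and the standard library are available. Lean on these libraries where they do the work, as an engineer would, in place of code of your own. Each camera call takes 0.05 s, during which the arm holds its last target. There are 200 camera calls.

## Working session

There is one attempt and no reset: what is moved stays moved. The work goes in short steps, Python scripts to look and compute and a tool call to move; the robot and the scene stay as the last step left them, time stands still between calls to the robot, and variables do not carry over. Pictures are saved under pics/ and viewed, about 8 in all and at most 12, crops included, and the job is handed in when it is done.

Besides the shell and the picture viewer there is one more tool, called by a JSON object that holds its "api" and its "payload", one argument or row to a line. apply_moves: Moves the arm, as the interface text tells. Its arguments: {"type":"object","properties":{"plan":{"type":"array","items":{"type":"array","items":{"type":"number"}}},"squeeze":{"type":"number"}},"required":["plan"]}

```bash
ls; mkdir -p pics
python3 - <<'E'
from cell import robot, cams
import cv2,numpy as np
np.set_printoptions(precision=4,suppress=True)
print(robot.observe())
for n in("scene","side"):
    cv2.imwrite(f"pics/{n}0.png",cams.read_camera(n)); print(n,cams.calibration(n))
print(cams.calibration("wrist"))
E
```

```text
pics
{'time': 0.0, 'qpos': array([ 0.985 ,  0.3427,  1.525 , -0.    ,  1.2754, -0.146 ]), 'qvel': array([ 0.0001,  0.0001, -0.0012,  0.001 , -0.0007,  0.0005]), 'joint_efforts': array([ -0.0008, -43.1238, -24.4215,   0.0717,   0.056 ,  -0.0001]), 'tool_pos': array([0.2233, 0.4747, 0.2371]), 'tool_rot': array([-1.5723,  0.0002, -0.4398]), 'contact_force': array([ 0.2491, -0.1722, -0.0358]), 'torque': array([0.0254, 0.0166, 0.0101]), 'opening': 0.09159934088556572}
scene {'fx': 446.8436970693489, 'fy': 446.8436970693489, 'cx': 320.34536118923586, 'cy': 202.39665798388333, 'extrinsics': array([[-0.2424, -0.9702,  0.0068, -0.0653],
       [ 0.575 , -0.138 ,  0.8064, -0.3879],
       [-0.7814,  0.1993,  0.5913, -0.5389],
       [ 0.    ,  0.    ,  0.    ,  1.    ]])}
side {'fx': 390.8393721580286, 'fy': 390.8393721580286, 'cx': 321.3898226902065, 'cy': 204.41744667629115, 'extrinsics': array([[-0.9993, -0.0336, -0.0189,  0.4847],
       [ 0.004 , -0.5771,  0.8166, -0.1767],
       [-0.0383,  0.816 ,  0.5768, -0.7298],
       [ 0.    ,  0.    ,  0.    ,  1.    ]])}
{'fx': 358.4709612674014, 'fy': 358.4709612674014, 'cx': 320.7647230001787, 'cy': 204.21855736384217, 'T_tool_cam': array([[-0.0009, -0.957 , -0.2902, -0.0786],
       [-0.0001,  0.2902, -0.957 , -0.1471],
       [ 1.    , -0.0008, -0.0004, -0.0006],
       [ 0.    ,  0.    ,  0.    ,  1.    ]])}
```

View pics/scene0.png

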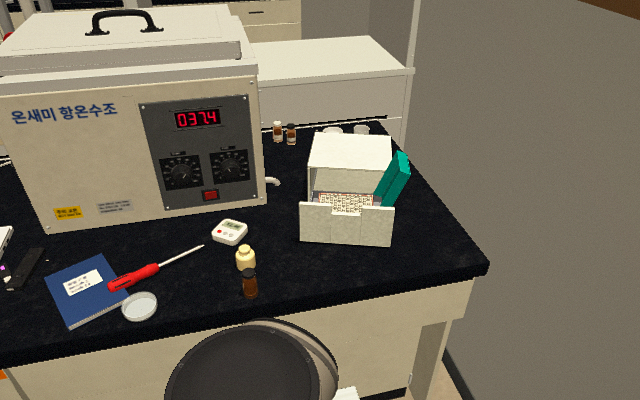

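View pics/side0.png

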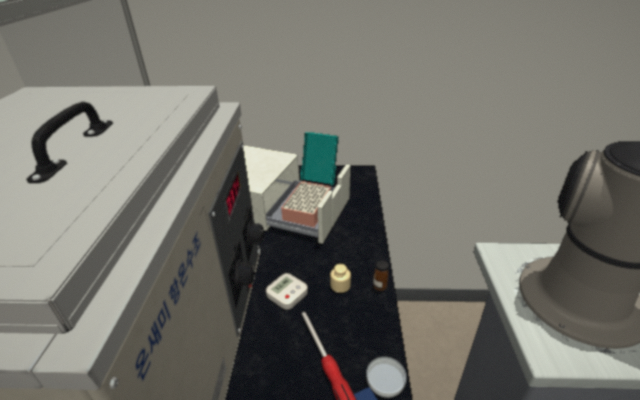

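The scene view shows the drawer front at about (300-393, 204-245), and the lid is teal at (380-410, 150-208). The side view shows the lid leaning back at (303-338, 133-185). I'll zoom in for corner pixels.

Run:
```python
import cv2,numpy as np
a=cv2.imread("pics/scene0.png")[125:255,285:425]; b=cv2.imread("pics/side0.png")[120:250,230:370]
o=np.hstack([cv2.resize(i,None,fx=400/140,fy=400/140*1.5,interpolation=cv2.INTER_CUBIC) for i in (a,b)])
cv2.imwrite("pics/crop0.png",o);print(o.shape)
```

```text
(557, 800, 3)
```

View pics/crop0.png

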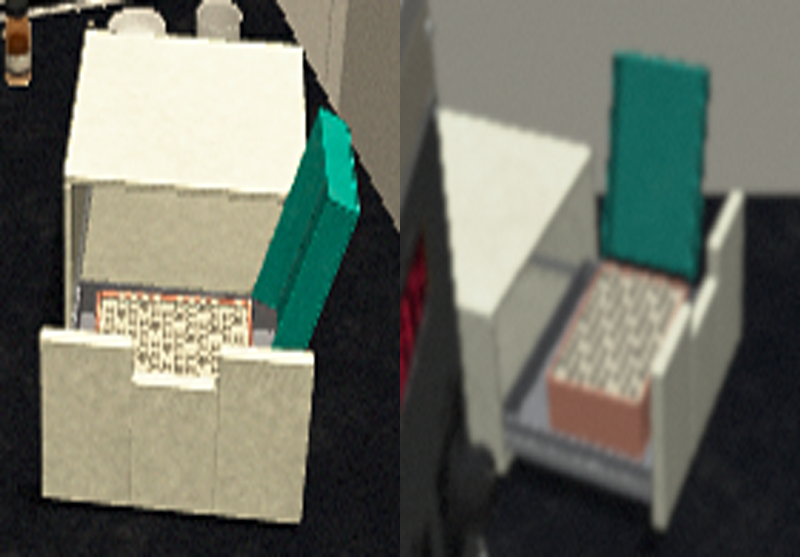

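```bash
cat > h.py <<'E'
import numpy as np, cv2
from scipy.optimize import least_squares
from cell import robot, cams
np.set_printoptions(precision=4,suppress=True)
def project(n,P):
    c=cams.calibration(n); E=c["extrinsics"]; p=np.atleast_2d(P)@E[:3,:3].T+E[:3,3]
    return np.c_[c["fx"]*p[:,0]/-p[:,2]+c["cx"], c["fy"]*-p[:,1]/-p[:,2]+c["cy"]]
def ray(n,uv):
    c=cams.calibration(n); E=c["extrinsics"]; R=E[:3,:3]
    d=R.T@np.array([(uv[0]-c["cx"])/c["fx"],-(uv[1]-c["cy"])/c["fy"],-1]); return -R.T@E[:3,3],d/np.linalg.norm(d)
def onz(n,uv,z):
    o,d=ray(n,uv); return o+d*(z-o[2])/d[2]
def tri(a,b):
    (o1,d1),(o2,d2)=ray("scene",a),ray("side",b)
    s=np.linalg.lstsq(np.c_[d1,-d2],o2-o1,rcond=None)[0]; p,q=o1+s[0]*d1,o2+s[1]*d2
    return (p+q)/2,np.linalg.norm(p-q)
E
python3 - <<'E'
from h import *
S=lambda x,y:(285+x/2.857,125+y/4.286)
D=lambda x,y:(230+(x-400)/2.857,120+y/4.286)
pts=dict(ftl=(S(41,333),.105),ftr=(S(312,356),.105),fbl=(S(42,497),.006),fbr=(S(301,522),.006),ctl=(S(66,180),.108),ctr=(S(292,194),.108),cbl=(S(85,32),.108),cbr=(S(302,46),.108))
W={k:onz("scene",*v) for k,v in pts.items()}
for k,v in W.items(): print(k,v)
side=dict(ctl=(D(490,316),.108),ctr=(D(590,150),.108),ftl=(D(664,375),.105),ftr=(D(743,192),.105),fbl=(D(660,530),.006))
for k,v in side.items(): print('side',k,onz("side",*v))
# cabinet coords model
def model(p):
    x,y,a,d=p;R=np.array([[np.cos(a),-np.sin(a)],[np.sin(a),np.cos(a)]])
    M=dict(ftl=(-.01-d,.0935),ftr=(-.01-d,-.0935),fbl=(-.01-d,.0935),fbr=(-.01-d,-.0935),ctl=(0,.095),ctr=(0,-.095),cbl=(.165,.095),cbr=(.165,-.095))
    return {k:R@v+[x,y] for k,v in M.items()}
f=lambda p,use=W:np.concatenate([model(p)[k]-use[k][:2] for k in use])
r=least_squares(f,[.6,-.2,0,.13]);print(r.x,r.fun.reshape(-1,2))
for a,b in [((322,110),(613,53)),((333,190),(708,66)),]:
    print('lid edge inner',tri(S(*a),D(*b)))
E
```

```text
ftl [ 0.4912 -0.1462  0.105 ]
ftr [ 0.4303 -0.3236  0.105 ]
fbl [ 0.4894 -0.1444  0.006 ]
fbr [ 0.4269 -0.3247  0.006 ]
ctl [ 0.6139 -0.1918  0.108 ]
ctr [ 0.5602 -0.3583  0.108 ]
cbl [ 0.7709 -0.2446  0.108 ]
cbr [ 0.7103 -0.4249  0.108 ]
side ctl [ 0.6191 -0.1892  0.108 ]
side ctr [ 0.5583 -0.3659  0.108 ]
side ftl [ 0.4858 -0.1433  0.105 ]
side ftr [ 0.4243 -0.3212  0.105 ]
side fbl [ 0.4907 -0.1443  0.006 ]
[ 0.5858 -0.2782 -0.3345  0.1236] [[-0.0009  0.0002]
 [-0.0014  0.0009]
 [ 0.0009 -0.0016]
 [ 0.002   0.002 ]
 [ 0.0031  0.0034]
 [-0.0056 -0.0097]
 [ 0.0019  0.002 ]
 [ 0.0001  0.0028]]
lid edge inner (array([ 0.5352, -0.3656,  0.1701]), np.float64(0.000196794706028058))
lid edge inner (array([ 0.455 , -0.34  ,  0.1754]), np.float64(0.003052026204655588))
```

```bash
cat >> h.py <<'E'
def cab2w(p,v): # p=(x,y,yaw)
    c,s=np.cos(p[2]),np.sin(p[2]); v=np.asarray(v,float); return np.array([p[0]+c*v[0]-s*v[1],p[1]+s*v[0]+c*v[1],v[2]])
def w2cab(p,w):
    c,s=np.cos(p[2]),np.sin(p[2]); dx,dy=w[0]-p[0],w[1]-p[1]; return np.array([c*dx+s*dy,-s*dx+c*dy,w[2]])
E
python3 - <<'E'
from h import *
S=lambda x,y:(285+x/2.857,125+y/4.286)
D=lambda x,y:(230+(x-400)/2.857,120+y/4.286)
obs=[("scene",S(41,333),'f',.0935,.105),("scene",S(312,356),'f',-.0935,.105),("scene",S(42,497),'f',.0935,.006),("scene",S(301,522),'f',-.0935,.006),
("scene",S(66,180),0,.095,.108),("scene",S(85,32),.165,.095,.108),("scene",S(302,46),.165,-.095,.108),
("side",D(490,316),0,.095,.108),("side",D(590,150),0,-.095,.108),("side",D(664,375),'f',.0935,.105),("side",D(743,192),'f',-.0935,.105),("side",D(660,530),'f',.0935,.006)]
def f(p):
    return np.concatenate([project(n,cab2w(p,(-.01-p[3] if x=='f' else x,y,z)))[0]-uv for n,uv,x,y,z in obs])
r=least_squares(f,[.586,-.278,-.334,.125],loss="soft_l1");p=r.x;print(p);print(f(p).reshape(-1,2))
for a,b in [((322,110),(613,53)),((333,190),(708,66))]: print('lid inner edge cab',w2cab(p,tri(S(*a),D(*b))[0]))
a=cv2.imread("pics/scene0.png")
print('box inner top corners cab', [w2cab(p,onz("scene",S(*q),.058)) for q in ((97,292),(250,300))], 'side',[w2cab(p,onz("side",D(*q),.058)) for q in ((550,380),(598,266),(650,400),(690,285))])
print('bench right',onz("scene",(487,268),0),onz("scene",(415,160),0)); print('bath',onz("scene",(50,229),0),onz("scene",(266,203),0))
for z in(-.6,-.75,-.9):print('wall',onz("side",(440,300),z))
for n,u in dict(vial=(250,297),weight=(246,271),timer=(229,241)).items(): print(n,onz("scene",u,0))
E
```

```text
[ 0.5873 -0.2798 -0.3402  0.1275]
[[ 0.0679  0.6895]
 [ 0.0245  1.2429]
 [ 0.6956  0.0564]
 [-1.0832  0.3211]
 [-1.1857 -1.1023]
 [-0.0393 -0.6875]
 [-0.2919 -0.1279]
 [ 0.1114 -0.273 ]
 [ 1.1633 -0.6512]
 [-1.4402 -0.7091]
 [-0.8949 -0.1881]
 [ 0.8324 -0.4606]]
lid inner edge cab [-0.0205 -0.0982  0.1701]
lid inner edge cab [-0.1047 -0.1009  0.1754]
box inner top corners cab [array([-0.0315,  0.0647,  0.058 ]), array([-0.0262, -0.0545,  0.058 ])] side [array([-0.0334,  0.0691,  0.058 ]), array([-0.0229, -0.0476,  0.058 ]), array([-0.1145,  0.0585,  0.058 ]), array([-0.1056, -0.0555,  0.058 ])]
bench right [ 0.3281 -0.4928  0.    ] [ 0.7519 -0.5239  0.    ]
bath [0.6639 0.3793 0.    ] [ 0.649  -0.0959  0.    ]
wall [ 0.0579 -0.5186 -0.6   ]
wall [ 0.0069 -0.65   -0.75  ]
wall [-0.0441 -0.7813 -0.9   ]
vial [ 0.364  -0.0238  0.    ]
weight [ 0.4332 -0.0242  0.    ]
timer [0.5315 0.001  0.    ]
```

Cabinet pose is about (0.587, -0.280), yaw -0.340, with the drawer out 0.1275. The hinge is at y_cab ≈ -0.058, and the lid's free edge is at z ≈ 0.173, as it should be. I'll move to the right of the lid with the fingers shut.

{"api": "apply_moves", "payload": {
  "plan": [
    [0.04, 0, -0.035, 0, 0, 0, 1],
    [0.08, 0, -0.07, 0, 0, 0, 1],
    [0.12, 0, -0.105, 0, 0, 0, 1],
    [0.155, 0, -0.14, 0, -3, 0, 1],
    [0.19, 0, -0.173, 0, -5.7, 0, 1]
  ],
  "squeeze": 10
}}

```text
time: 0.72
tool_pos: [0.3219, 0.236, 0.2376]
tool_rot: [-1.571, 0.0, -0.339]
contact_force: [2.1, -0.5, 0.3]
opening: 0.0464
```

{"api": "apply_moves", "payload": {
  "plan": [
    [0.034, 0, -0.038, 0, 0, 0, 1],
    [0.068, 0, -0.076, 0, 0, 0, 1],
    [0.103, 0, -0.114, 0, 0, 0, 1],
    [0.137, 0, -0.152, 0, 0, 0, 1],
    [0.171, 0, -0.19, 0, 0, 0, 1]
  ]
}}

```text
time: 1.35
tool_pos: [0.4198, -0.0002, 0.2376]
tool_rot: [-1.571, 0.0, -0.341]
contact_force: [0.4, 0.4, 0.0]
opening: 0.0008
```

{"api": "apply_moves", "payload": {
  "plan": [
    [0.026, 0, -0.052, 0, 0, 0, 1],
    [0.052, 0, -0.104, 0, 0, 0, 1],
    [0.078, 0, -0.156, 0, 0, 0, 1],
    [0.104, 0, -0.208, 0, 0, 0, 1],
    [0.13, 0, -0.26, 0, 0, 0, 1]
  ]
}}

```text
time: 1.98
tool_pos: [0.4551, -0.2889, 0.2374]
tool_rot: [-1.57, 0.0, -0.341]
contact_force: [0.3, -0.3, 0.5]
opening: 0.0007
```

{"api": "apply_moves", "payload": {
  "plan": [
    [0.02, 0, -0.036, 0, 0, 0, 1],
    [0.039, 0, -0.072, 0, 0, 0, 1],
    [0.058, 0, -0.108, 0, 0, 0, 1],
    [0.058, 0, -0.108, 0, 0, 0, 1],
    [0.058, 0.02, -0.108, 0, 0, 0, 1]
  ]
}}

```text
time: 2.6
tool_pos: [0.4742, -0.4082, 0.2183]
tool_rot: [-1.571, -0.002, -0.341]
contact_force: [0.9, -0.5, -1.3]
opening: 0.0006
```

Run:
```python
from h import *
p=(.5873,-.2798,-.3402)
o=robot.observe();print(o["tool_pos"],o["contact_force"],w2cab(p,o["tool_pos"]))
a=cams.read_camera("scene")[100:260,270:470];b=cams.read_camera("side")[60:220,230:430]
cv2.imwrite("pics/c1.png",np.hstack([cv2.resize(i,None,fx=2,fy=2.5) for i in(a,b)]))
```

```text
[ 0.4742 -0.4082  0.2183] [ 0.9411 -0.5384 -1.3089] [-0.0637 -0.1588  0.2183]
```

View pics/c1.png

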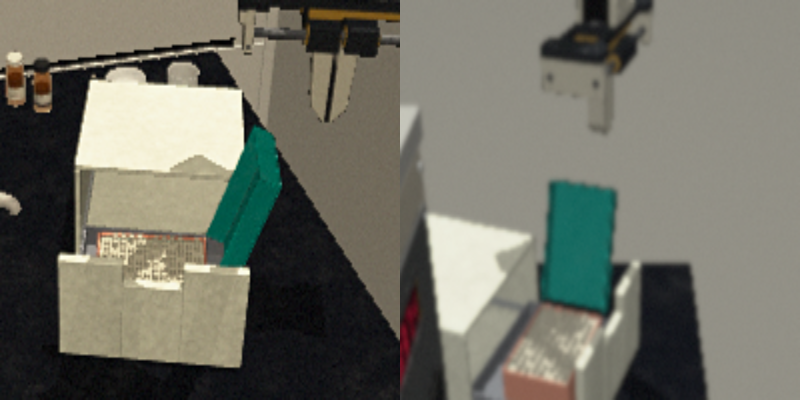

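Fingers (shut, image 310-355, 50-120) hang to the right of the lid and clear of it. Going down now.

{"api": "apply_moves", "payload": {
  "plan": [
    [0, 0.016, 0, 0, 0, 0, 1],
    [0, 0.032, 0, 0, 0, 0, 1],
    [0, 0.048, 0, 0, 0, 0, 1],
    [0, 0.066, 0, 0, 0, 0, 1],
    [0, 0.066, 0, 0, 0, 0, 1]
  ]
}}

```text
time: 3.32
tool_pos: [0.4732, -0.4073, 0.1496]
tool_rot: [-1.569, 0.003, -0.34]
contact_force: [-0.6, 0.4, -0.8]
opening: 0.0004
```

{"api": "apply_moves", "payload": {
  "plan": [
    [0, 0, 0.008, 0, 0, 0, 1],
    [0, 0, 0.016, 0, 0, 0, 1],
    [0, 0, 0.024, 0, 0, 0, 1],
    [0, 0, 0.032, 0, 0, 0, 1],
    [0, 0, 0.04, 0, 0, 0, 1]
  ]
}}

```text
time: 3.95
tool_pos: [0.4876, -0.37, 0.1519]
tool_rot: [-1.571, -0.0, -0.34]
contact_force: [-0.1, -1.0, 0.3]
opening: 0.0004
```

{"api": "apply_moves", "payload": {
  "plan": [
    [0, 0, 0.008, 0, 0, 0, 1],
    [0, 0, 0.016, 0, 0, 0, 1],
    [0, 0, 0.024, 0, 0, 0, 1],
    [0, 0, 0.032, 0, 0, 0, 1],
    [0, 0, 0.04, 0, 0, 0, 1]
  ]
}}

```text
time: 4.58
tool_pos: [0.5008, -0.3323, 0.1517]
tool_rot: [-1.571, 0.0, -0.34]
contact_force: [-0.2, -0.9, -0.8]
opening: 0.0003
```

Run:
```python
from h import *
p=(.5873,-.2798,-.3402)
o=robot.observe();print(o["tool_pos"],o["contact_force"],w2cab(p,o["tool_pos"]))
a=cams.read_camera("scene")[100:260,270:470];b=cams.read_camera("side")[60:220,230:430]
cv2.imwrite("pics/c2.png",np.hstack([cv2.resize(i,None,fx=2,fy=2.5) for i in(a,b)]))
```

```text
[ 0.5008 -0.3323  0.1517] [-0.2195 -0.9186 -0.7745] [-0.064  -0.0783  0.1517]
```

View pics/c2.png

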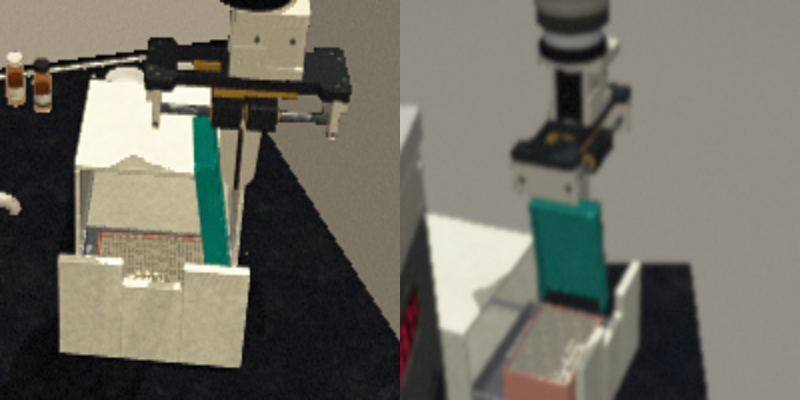

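The lid is about upright (teal at 195-230, 118-265 in the crop), and the forces are small. I'll keep pushing.

{"api": "apply_moves", "payload": {
  "plan": [
    [0, 0, 0.008, 0, 0, 0, 1],
    [0, 0, 0.016, 0, 0, 0, 1],
    [0, 0, 0.024, 0, 0, 0, 1],
    [0, 0, 0.032, 0, 0, 0, 1],
    [0, 0, 0.04, 0, 0, 0, 1]
  ]
}}

```text
time: 5.3
tool_pos: [0.5142, -0.2945, 0.1517]
tool_rot: [-1.571, -0.0, -0.34]
contact_force: [0.0, -0.7, -0.5]
opening: 0.0005
```

{"api": "apply_moves", "payload": {
  "plan": [
    [0, 0, 0.008, 0, 0, 0, 1],
    [0, 0, 0.016, 0, 0, 0, 1],
    [0, 0, 0.024, 0, 0, 0, 1],
    [0, 0, 0.024, 0, 0, 0, 1],
    [0, 0, 0.024, 0, 0, 0, 1]
  ]
}}

```text
time: 5.92
tool_pos: [0.522, -0.2725, 0.1517]
tool_rot: [-1.571, -0.0, -0.34]
contact_force: [0.8, 0.5, -0.8]
opening: 0.0007
```

Run:
```python
from h import *
p=(.5873,-.2798,-.3402)
o=robot.observe();print(o["tool_pos"],o["contact_force"],w2cab(p,o["tool_pos"]))
a=cams.read_camera("scene")[100:260,270:470];b=cams.read_camera("side")[90:250,210:410]
cv2.imwrite("pics/c3.png",np.hstack([cv2.resize(i,None,fx=2,fy=2.5) for i in(a,b)]))
```

```text
[ 0.522  -0.2725  0.1517] [ 0.8051  0.5049 -0.8418] [-0.064  -0.0149  0.1517]
```

View pics/c3.png

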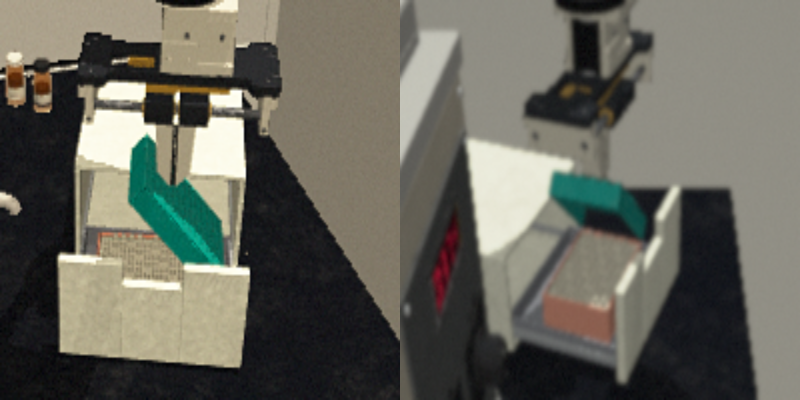

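The lid is past upright and falling (teal at 130-220, 135-265). I'll move up and check that it has shut.

{"api": "apply_moves", "payload": {
  "plan": [
    [0, -0.02, 0, 0, 0, 0, 1],
    [0, -0.04, 0, 0, 0, 0, 1],
    [0, -0.06, 0, 0, 0, 0, 1],
    [0, -0.08, 0, 0, 0, 0, 1],
    [0, -0.08, 0, 0, 0, 0, 1]
  ]
}}

```text
time: 6.65
tool_pos: [0.5225, -0.2731, 0.2331]
tool_rot: [-1.572, -0.003, -0.341]
contact_force: [-0.9, 0.8, -0.4]
opening: 0.0008
```

Run:
```python
from h import *
p=(.5873,-.2798,-.3402)
o=robot.observe();print(o["tool_pos"],o["contact_force"],w2cab(p,o["tool_pos"]))
A=cams.read_camera("scene");B=cams.read_camera("side");cv2.imwrite("pics/s4.png",A);cv2.imwrite("pics/d4.png",B)
cv2.imwrite("pics/c4.png",np.hstack([cv2.resize(i,None,fx=400/140,fy=400/140*1.5) for i in(A[125:255,285:425],B[130:260,230:370])]))
```

```text
[ 0.5225 -0.2731  0.2331] [-0.8764  0.8124 -0.422 ] [-0.0633 -0.0153  0.2331]
```

View pics/c4.png

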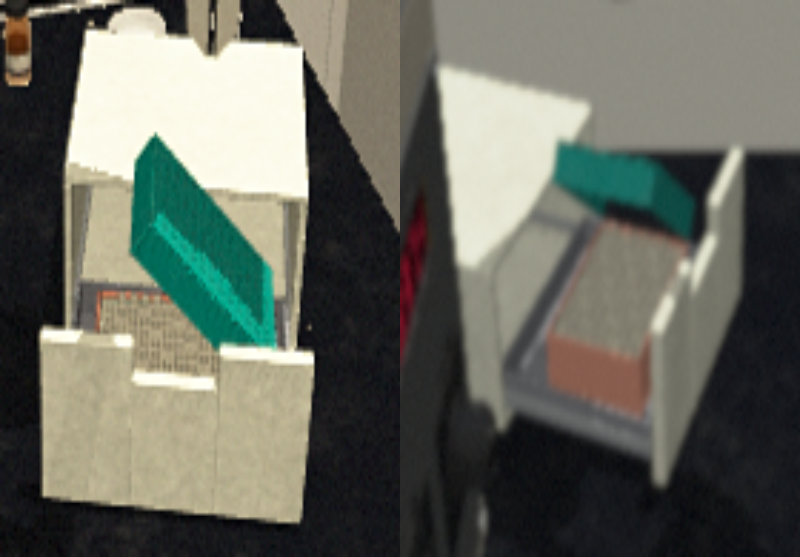

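The lid is at roughly 50° and may be falling slowly. I'll let some time pass and compare the teal pixels.

{"api": "apply_moves", "payload": {
  "plan": [
    [0, 0, 0, 0, 0, 0, 1],
    [0, 0, 0, 0, 0, 0, 1],
    [0, 0, 0, 0, 0, 0, 1],
    [0, 0, 0, 0, 0, 0, 1],
    [0, 0, 0, 0, 0, 0, 1]
  ]
}}

```text
time: 7.38
tool_pos: [0.522, -0.2724, 0.2317]
tool_rot: [-1.571, 0.0, -0.34]
contact_force: [-0.4, -0.9, -0.6]
opening: 0.0006
```

```bash
cat >> h.py <<'E'
def teal(a):
    m=cv2.inRange(cv2.cvtColor(a,cv2.COLOR_BGR2HSV),(80,120,40),(95,255,255)); v,u=np.nonzero(m); return len(u),u.min(),u.max(),v.min(),v.max()
E
python3 - <<'E'
from h import *
A=cams.read_camera("scene");B=cams.read_camera("side");cv2.imwrite("pics/s5.png",A);cv2.imwrite("pics/d5.png",B)
for n in("s4","s5","d4","d5"): print(n,teal(cv2.imread(f"pics/{n}.png")))
E
```

```text
s4 (1427, np.int64(331), np.int64(381), np.int64(157), np.int64(205))
s5 (1498, np.int64(327), np.int64(380), np.int64(160), np.int64(208))
d4 (569, np.int64(284), np.int64(333), np.int64(164), np.int64(184))
d5 (516, np.int64(283), np.int64(332), np.int64(169), np.int64(184))
```

The lid is falling slowly (damped), so I'll wait a little longer.

{"api": "apply_moves", "payload": {
  "plan": [
    [0, 0, 0, 0, 0, 0, 1],
    [0, 0, 0, 0, 0, 0, 1],
    [0, 0, 0, 0, 0, 0, 1],
    [0, 0, 0, 0, 0, 0, 1],
    [0, 0, 0, 0, 0, 0, 1]
  ]
}}

```text
time: 8.1
tool_pos: [0.522, -0.2725, 0.2317]
tool_rot: [-1.571, -0.0, -0.34]
contact_force: [0.1, -0.1, -0.0]
opening: 0.0007
```

{"api": "apply_moves", "payload": {
  "plan": [
    [0, 0, 0, 0, 0, 0, 1],
    [0, 0, 0, 0, 0, 0, 1],
    [0, 0, 0, 0, 0, 0, 1],
    [0, 0, 0, 0, 0, 0, 1],
    [0, 0, 0, 0, 0, 0, 1]
  ]
}}

```text
time: 8.72
tool_pos: [0.522, -0.2724, 0.2317]
tool_rot: [-1.571, -0.0, -0.34]
contact_force: [-0.4, 0.1, 0.4]
opening: 0.0006
```

{"api": "apply_moves", "payload": {
  "plan": [
    [0, 0, 0, 0, 0, 0, 1],
    [0, 0, 0, 0, 0, 0, 1],
    [0, 0, 0, 0, 0, 0, 1],
    [0, 0, 0, 0, 0, 0, 1],
    [0, 0, 0, 0, 0, 0, 1]
  ]
}}

```text
time: 9.35
tool_pos: [0.522, -0.2725, 0.2317]
tool_rot: [-1.571, -0.0, -0.34]
contact_force: [-0.5, 0.1, 0.1]
opening: 0.0006
```

Run:
```python
from h import *
A=cams.read_camera("scene");B=cams.read_camera("side");cv2.imwrite("pics/s6.png",A);cv2.imwrite("pics/d6.png",B)
for n in("s5","s6","d5","d6"): print(n,teal(cv2.imread(f"pics/{n}.png")))
p=(.5873,-.2798,-.3402)
print("scene shut lid top expects",[project("scene",cab2w(p,(x,y,.081)))[0] for x,y in((-.107,.064),(-.107,-.058),(-.025,.064),(-.025,-.058))])
```

```text
s5 (1498, np.int64(327), np.int64(380), np.int64(160), np.int64(208))
s6 (1473, np.int64(318), np.int64(375), np.int64(178), np.int64(212))
d5 (516, np.int64(283), np.int64(332), np.int64(169), np.int64(184))
d6 (1190, np.int64(280), np.int64(332), np.int64(172), np.int64(206))
scene shut lid top expects [array([315.7482, 204.9164]), array([374.9749, 208.6188]), array([319.5786, 182.9883]), array([374.8655, 186.2437])]
```

Nearly shut. I'll come down over the lid and press it lightly with the fingertips to make sure.

{"api": "apply_moves", "payload": {
  "plan": [
    [0, 0.025, 0, 0, 0, 0, 1],
    [0, 0.05, 0, 0, 0, 0, 1],
    [0, 0.075, 0, 0, 0, 0, 1],
    [0, 0.1, 0, 0, 0, 0, 1],
    [0, 0.115, 0, 0, 0, 0, 1]
  ]
}}

```text
time: 10.07
tool_pos: [0.5216, -0.2722, 0.1155]
tool_rot: [-1.57, 0.001, -0.34]
contact_force: [0.7, -0.6, 0.9]
opening: 0.0005
```

{"api": "apply_moves", "payload": {
  "plan": [
    [0, 0.004, 0, 0, 0, 0, 1],
    [0, 0.008, 0, 0, 0, 0, 1],
    [0, 0.012, 0, 0, 0, 0, 1],
    [0, 0.016, 0, 0, 0, 0, 1],
    [0, 0.02, 0, 0, 0, 0, 1]
  ]
}}

```text
time: 10.7
tool_pos: [0.5221, -0.2725, 0.0967]
tool_rot: [-1.571, -0.0, -0.34]
contact_force: [-0.1, -0.9, -0.6]
opening: 0.0007
```

{"api": "apply_moves", "payload": {
  "plan": [
    [0, 0.001, 0, 0, 0, 0, 1],
    [0, 0.002, 0, 0, 0, 0, 1],
    [0, 0.003, 0, 0, 0, 0, 1],
    [0, 0.004, 0, 0, 0, 0, 1],
    [0, 0.005, 0, 0, 0, 0, 1]
  ]
}}

```text
time: 11.32
tool_pos: [0.522, -0.2725, 0.0917]
tool_rot: [-1.571, -0.0, -0.34]
contact_force: [-0.3, 0.9, 0.2]
opening: 0.0005
```

Run:
```python
from h import *
o=robot.observe();print(o["tool_pos"],o["contact_force"])
A=cams.read_camera("scene");B=cams.read_camera("side");cv2.imwrite("pics/s7.png",A);cv2.imwrite("pics/d7.png",B)
for n in("s6","s7","d6","d7"): print(n,teal(cv2.imread(f"pics/{n}.png")))
cv2.imwrite("pics/c7.png",np.hstack([cv2.resize(i,None,fx=400/140,fy=400/140*1.5) for i in(A[125:255,285:425],B[130:260,230:370])]))
```

```text
[ 0.522  -0.2725  0.0917] [-0.2642  0.9142  0.2339]
s6 (1473, np.int64(318), np.int64(375), np.int64(178), np.int64(212))
s7 (1108, np.int64(317), np.int64(374), np.int64(184), np.int64(212))
d6 (1190, np.int64(280), np.int64(332), np.int64(172), np.int64(206))
d7 (1136, np.int64(280), np.int64(331), np.int64(175), np.int64(212))
```

View pics/c7.png

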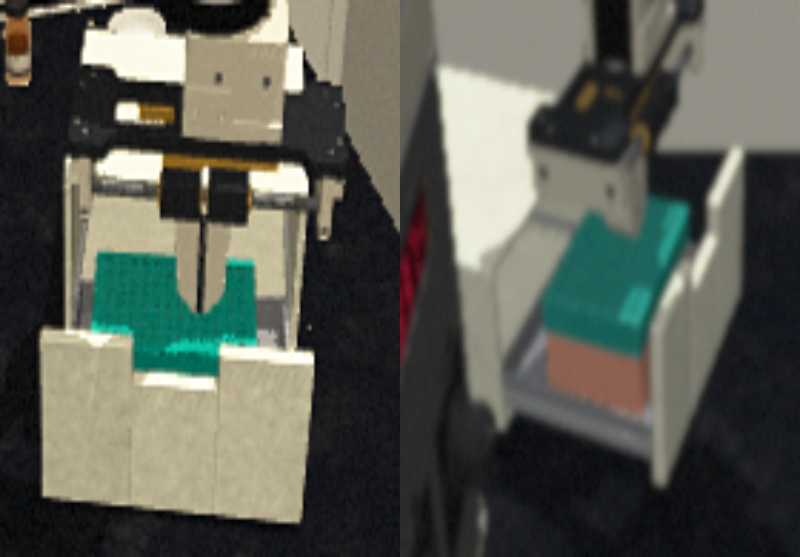

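The lid lies flat and shut (teal at 95-255, 253-375 in the crop), matching the predicted shut outline. The fingertips at z 0.081 read no force. I'll retreat up and back to in front of the drawer.

{"api": "apply_moves", "payload": {
  "plan": [
    [0, -0.03, 0, 0, 0, 0, 1],
    [0, -0.06, 0, 0, 0, 0, 1],
    [0, -0.08, 0, 0, 0, 0, 1],
    [-0.05, -0.08, 0.007, 0, 0, 0, 1],
    [-0.09, -0.08, 0.015, 0, 0, 0, 1]
  ]
}}

```text
time: 12.05
tool_pos: [0.4409, -0.2276, 0.1718]
tool_rot: [-1.571, -0.0, -0.34]
contact_force: [-0.9, 0.0, -0.3]
opening: 0.0005
```

{"api": "apply_moves", "payload": {
  "plan": [
    [-0.04, 0, 0, 0, 0, 0, 1],
    [-0.04, 0.03, 0, 0, 0, 0, 1],
    [-0.04, 0.06, 0, 0, 0, 0, 1],
    [-0.04, 0.09, 0, 0, 0, 0, 1],
    [-0.04, 0.104, 0, 0, 0, 0, 1]
  ]
}}

```text
time: 12.68
tool_pos: [0.404, -0.2145, 0.0666]
tool_rot: [-1.57, 0.002, -0.34]
contact_force: [0.3, -0.7, -0.2]
opening: 0.0003
```

Run:
```python
from h import *
p=(.5873,-.2798,-.3402)
o=robot.observe();print(o["tool_pos"],o["contact_force"],w2cab(p,o["tool_pos"]))
A=cams.read_camera("scene");B=cams.read_camera("side");cv2.imwrite("pics/s8.png",A);cv2.imwrite("pics/d8.png",B)
for n in("s8","d8"): print(n,teal(cv2.imread(f"pics/{n}.png")))
cv2.imwrite("pics/c8.png",np.hstack([cv2.resize(i,None,fx=2.2,fy=3) for i in(A[125:285,265:445],B[130:290,230:410])]))
```

```text
[ 0.404  -0.2145  0.0666] [ 0.2557 -0.6853 -0.1923] [-0.1946  0.0003  0.0666]
s8 (118, np.int64(317), np.int64(336), np.int64(184), np.int64(198))
d8 (1356, np.int64(280), np.int64(331), np.int64(172), np.int64(212))
```

View pics/c8.png

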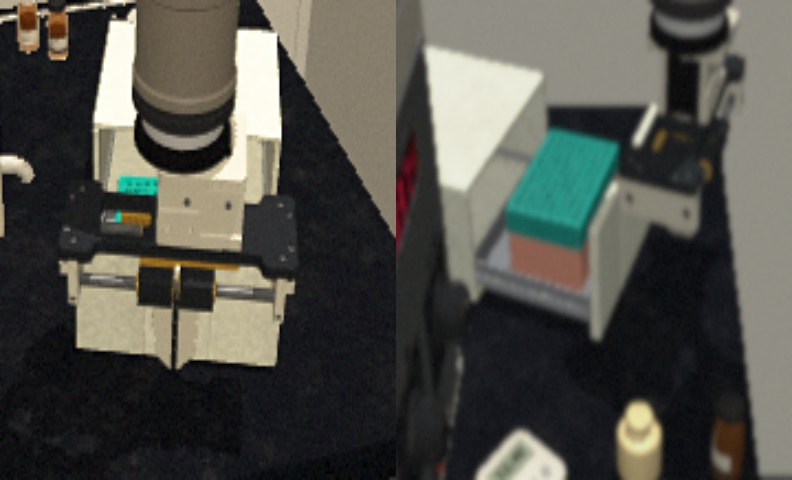

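The lid is shut with no gap (side view), and the fingers stand centred in front of the drawer. I'll push gently.

{"api": "apply_moves", "payload": {
  "plan": [
    [0.01, 0, 0, 0, 0, 0, 1],
    [0.02, 0, 0, 0, 0, 0, 1],
    [0.03, 0, 0, 0, 0, 0, 1],
    [0.037, 0, 0, 0, 0, 0, 1],
    [0.044, 0, 0, 0, 0, 0, 1]
  ]
}}

```text
time: 13.4
tool_pos: [0.4463, -0.2296, 0.0677]
tool_rot: [-1.571, 0.0, -0.34]
contact_force: [-1.3, -0.3, 0.6]
opening: 0.0003
```

{"api": "apply_moves", "payload": {
  "plan": [
    [0.005, 0, 0, 0, 0, 0, 1],
    [0.01, 0, 0, 0, 0, 0, 1],
    [0.015, 0, 0, 0, 0, 0, 1],
    [0.021, 0, 0, 0, 0, 0, 1],
    [0.027, 0, 0, 0, 0, 0, 1]
  ]
}}

```text
time: 14.02
tool_pos: [0.4717, -0.2386, 0.0676]
tool_rot: [-1.571, 0.0, -0.34]
contact_force: [-2.0, 0.9, -0.1]
opening: 0.0003
```

{"api": "apply_moves", "payload": {
  "plan": [
    [0.006, 0, 0, 0, 0, 0, 1],
    [0.012, 0, 0, 0, 0, 0, 1],
    [0.018, 0, 0, 0, 0, 0, 1],
    [0.024, 0, 0, 0, 0, 0, 1],
    [0.03, 0, 0, 0, 0, 0, 1]
  ]
}}

```text
time: 14.65
tool_pos: [0.5, -0.2487, 0.0677]
tool_rot: [-1.571, 0.0, -0.34]
contact_force: [-1.7, 1.4, -0.4]
opening: 0.0001
```

Run:
```python
from h import *
p=(.5873,-.2798,-.3402)
o=robot.observe();print(o["tool_pos"],o["contact_force"],w2cab(p,o["tool_pos"]))
A=cams.read_camera("scene");B=cams.read_camera("side")
cv2.imwrite("pics/c9.png",np.hstack([cv2.resize(i,None,fx=2.2,fy=3) for i in(A[125:285,265:445],B[130:290,230:410])]))
```

```text
[ 0.5    -0.2487  0.0677] [-1.7253  1.4093 -0.4179] [-0.0926  0.0002  0.0677]
```

View pics/c9.png

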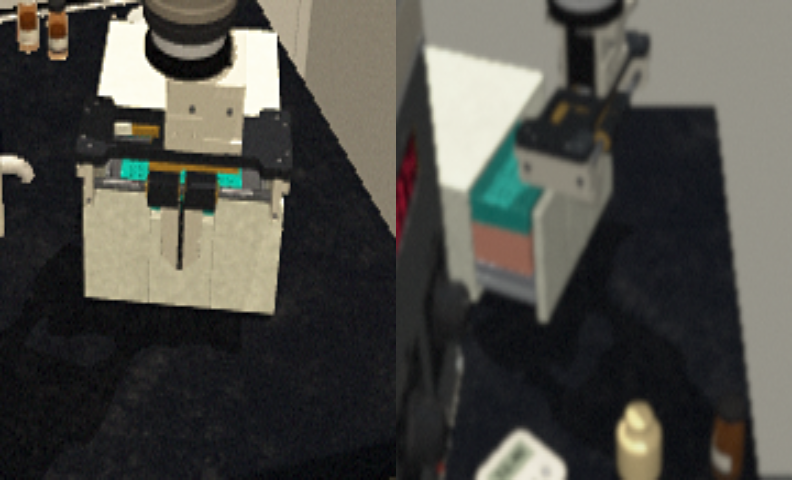

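The drawer is going in straight with the box, at a force of about 2 N. I'll go on, then slow down near the stop.

{"api": "apply_moves", "payload": {
  "plan": [
    [0.006, 0, 0, 0, 0, 0, 1],
    [0.012, 0, 0, 0, 0, 0, 1],
    [0.018, 0, 0, 0, 0, 0, 1],
    [0.024, 0, 0, 0, 0, 0, 1],
    [0.03, 0, 0, 0, 0, 0, 1]
  ]
}}

```text
time: 15.38
tool_pos: [0.5284, -0.2589, 0.0678]
tool_rot: [-1.571, -0.0, -0.34]
contact_force: [-1.9, -0.3, 0.3]
opening: 0.0006
```

{"api": "apply_moves", "payload": {
  "plan": [
    [0.006, 0, 0, 0, 0, 0, 1],
    [0.012, 0, 0, 0, 0, 0, 1],
    [0.018, 0, 0, 0, 0, 0, 1],
    [0.023, 0, 0, 0, 0, 0, 1],
    [0.027, 0, 0, 0, 0, 0, 1]
  ]
}}

```text
time: 16.0
tool_pos: [0.5537, -0.2677, 0.0677]
tool_rot: [-1.571, -0.0, -0.34]
contact_force: [-1.6, -0.2, 0.3]
opening: 0.0006
```

{"api": "apply_moves", "payload": {
  "plan": [
    [0.001, 0, 0, 0, 0, 0, 1],
    [0.002, 0, 0, 0, 0, 0, 1],
    [0.003, 0, 0, 0, 0, 0, 1],
    [0.004, 0, 0, 0, 0, 0, 1],
    [0.005, 0, 0, 0, 0, 0, 1]
  ]
}}

```text
time: 16.62
tool_pos: [0.5581, -0.2693, 0.0676]
tool_rot: [-1.571, 0.0, -0.34]
contact_force: [-1.7, 0.4, 0.0]
opening: 0.0007
```

{"api": "apply_moves", "payload": {
  "plan": [
    [0.001, 0, 0, 0, 0, 0, 1],
    [0.002, 0, 0, 0, 0, 0, 1],
    [0.003, 0, 0, 0, 0, 0, 1],
    [0.004, 0, 0, 0, 0, 0, 1],
    [0.005, 0, 0, 0, 0, 0, 1]
  ]
}}

```text
time: 17.25
tool_pos: [0.5629, -0.2709, 0.0677]
tool_rot: [-1.571, 0.0, -0.34]
contact_force: [-1.9, -0.1, -0.7]
opening: 0.0
```

{"api": "apply_moves", "payload": {
  "plan": [
    [0.001, 0, 0, 0, 0, 0, 1],
    [0.0015, 0, 0, 0, 0, 0, 1],
    [0.002, 0, 0, 0, 0, 0, 1],
    [0.0025, 0, 0, 0, 0, 0, 1],
    [0.003, 0, 0, 0, 0, 0, 1]
  ]
}}

```text
time: 17.88
tool_pos: [0.5656, -0.2719, 0.0676]
tool_rot: [-1.571, 0.0, -0.34]
contact_force: [-1.1, 1.3, -1.0]
opening: 0.0006
```

{"api": "apply_moves", "payload": {
  "plan": [
    [0.0005, 0, 0, 0, 0, 0, 1],
    [0.001, 0, 0, 0, 0, 0, 1],
    [0.0015, 0, 0, 0, 0, 0, 1],
    [0.002, 0, 0, 0, 0, 0, 1],
    [0.002, 0, 0, 0, 0, 0, 1]
  ]
}}

```text
time: 18.5
tool_pos: [0.5676, -0.2727, 0.0677]
tool_rot: [-1.571, -0.0, -0.34]
contact_force: [-1.6, 1.1, -0.7]
opening: 0.0006
```

{"api": "apply_moves", "payload": {
  "plan": [
    [0.0005, 0, 0, 0, 0, 0, 1],
    [0.001, 0, 0, 0, 0, 0, 1],
    [0.0015, 0, 0, 0, 0, 0, 1],
    [0.002, 0, 0, 0, 0, 0, 1],
    [0.002, 0, 0, 0, 0, 0, 1]
  ]
}}

```text
time: 19.12
tool_pos: [0.568, -0.2728, 0.0677]
tool_rot: [-1.57, 0.003, -0.34]
contact_force: [-7.6, 2.5, 4.4]
opening: 0.0007
```

Run:
```python
from h import *
p=(.5873,-.2798,-.3402)
o=robot.observe();print(o["tool_pos"],o["contact_force"],w2cab(p,o["tool_pos"]))
```

```text
[ 0.568  -0.2728  0.0677] [-7.6113  2.4742  4.352 ] [-0.0205  0.0002  0.0677]
```

The force rose to about 8 N at x_cab -0.0205, where the stop was expected (about -0.0195). I'll press 0.5 mm more, then back off and check by eye.

{"api": "apply_moves", "payload": {
  "plan": [
    [0.0005, 0, 0, 0, 0, 0, 1],
    [0.0005, 0, 0, 0, 0, 0, 1],
    [0.0005, 0, 0, 0, 0, 0, 1],
    [-0.001, 0, 0, 0, 0, 0, 1],
    [-0.005, 0, 0, 0, 0, 0, 1]
  ]
}}

```text
time: 19.75
tool_pos: [0.5654, -0.2721, 0.068]
tool_rot: [-1.571, -0.002, -0.34]
contact_force: [0.3, 0.6, -0.1]
opening: 0.0006
```

{"api": "apply_moves", "payload": {
  "plan": [
    [-0.02, 0, 0, 0, 0, 0, 1],
    [-0.05, 0, 0, 0, 0, 0, 1],
    [-0.08, 0, 0, 0, 0, 0, 1],
    [-0.08, -0.05, 0, 0, 0, 0, 1],
    [-0.08, -0.1, 0, 0, 0, 0, 1]
  ]
}}

```text
time: 20.38
tool_pos: [0.4893, -0.2451, 0.1691]
tool_rot: [-1.571, -0.001, -0.341]
contact_force: [0.8, -0.4, 0.4]
opening: 0.0002
```

{"api": "apply_moves", "payload": {
  "plan": [
    [0, 0, -0.055, 0, 0, 0, 1],
    [0, 0, -0.11, 0, 0, 0, 1],
    [0, -0.02, -0.165, 0, 0, 0, 1],
    [0, -0.05, -0.2, 0, 0, 0, 1],
    [0, -0.05, -0.2, 0, 0, 0, 1]
  ]
}}

```text
time: 21.0
tool_pos: [0.4223, -0.4371, 0.2202]
tool_rot: [-1.575, -0.006, -0.344]
contact_force: [0.1, 0.2, 0.8]
opening: 0.0003
```

Run:
```python
from h import *
p=(.5873,-.2798,-.3402)
o=robot.observe();print(o["tool_pos"],o["contact_force"])
A=cams.read_camera("scene");B=cams.read_camera("side");cv2.imwrite("pics/sA.png",A)
for d in(0,.01):print(d,project("scene",[cab2w(p,(-.01-d,y,z)) for y in(.0935,-.0935) for z in(.105,.006)]))
cv2.imwrite("pics/c10.png",np.hstack([cv2.resize(i,None,fx=2.2,fy=3) for i in(A[125:310,225:405],B[130:315,230:410])]))
```

```text
[ 0.4223 -0.4371  0.2202] [0.1216 0.1956 0.8329]
0 [[307.0465 169.4527]
 [307.503  205.3041]
 [392.0251 174.2779]
 [387.6823 210.3282]]
0.01 [[306.5044 171.8588]
 [306.995  207.8515]
 [392.18   176.7578]
 [387.7944 212.9486]]
```

View pics/c10.png

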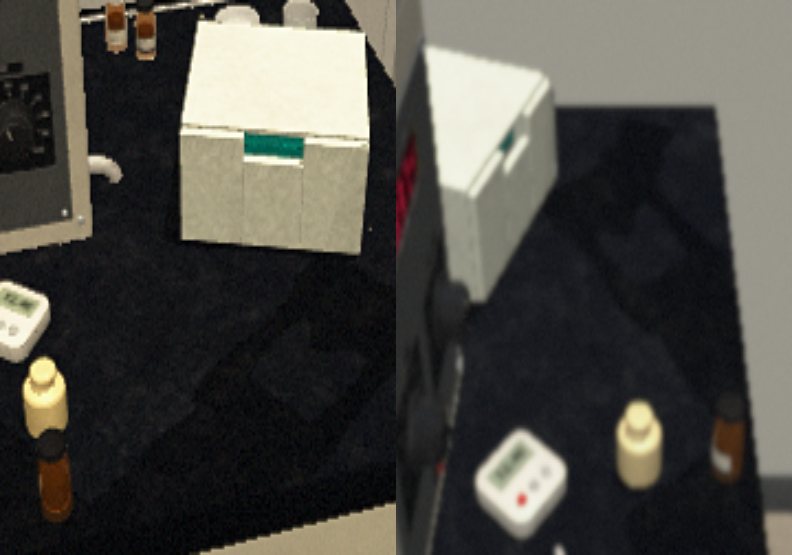

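The drawer front's bottom corners are at scene pixels (307.7, 205) and (389, 209.3). With the drawer home I predict (307.5, 205.3) and (387.7, 210.3); 10 mm out they would be 2.5 px lower. The lid shows shut through the notch, the bystanders are standing, and the arm touches nothing. Handing in.

Run:
```python
from h import *
a,b=[cv2.imread(f"pics/{n}.png")[215:305,205:265].astype(float) for n in("scene0","sA")]
print("bystander mean diff",abs(a-b).mean())
print(robot.hand_in())
```

```text
bystander mean diff 5.66
the job is handed in; nothing more can be done
None
```

The tip box lid is shut and the drawer is home in the cabinet. I handed the job in at about 21 s of the 54 s allowed.

- **Lid:** I pushed it past upright from behind with closed fingertips, using about 1 N. It sank shut slowly rather than dropping. I then brought the fingertips down to 81 mm, the height of the shut lid's top, and felt no measurable force, so that touch confirmed little. The camera views showed the lid flat with no gap.
- **Drawer:** I pushed the middle of its front at about 56 mm above the worktop, slightly above the suggested 50 mm, so the gripper body would clear the cabinet top. The force was about 2 N on the way in, and I saw at most about 9 N, at the stop. I pressed 0.5 mm further and that force was not read.
- **Last checks:** The front panel's corners match the predicted home position to about 1 pixel (10 mm of opening would shift them about 2.5). The fingers stopped about 1 mm short of where I predicted, which is within measurement error. The lid is visible shut through the finger notch, and the arm was clear of everything.
- **Bystanders:** The vial, weight and timer look unmoved in the last picture. A before/after comparison of that area gave a small mean difference of 5.7 grey levels, which I took to be shadow and noise and did not check further.

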